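# Seat the rivet-setting anvil in the V-stop

## Robot

A 6-joint arm with a two-finger parallel gripper is mounted at the origin on the work surface. World frame = base frame: x ahead of the robot, y to its left, z up, the work surface at z = 0. Lengths are in m, angles in degrees, forces in N, time in s.
With the tool pointing down it reaches from about 0.375 to 0.9 m from the base axis. Payload 3.1 kg.
Tool frame: the origin (TCP) lies midway between the tips of the shut fingers; the grasp point (between the pads) lies 19 mm behind it; z points along the fingers, y is the line along which they close (so a half turn about z gives the same grasp; the last joint's range is limited). The gripper opens to 87 mm and grips with 3 to 60 N. Pads are 19 mm wide; open, the fingers measure 117 mm over their backs; the gripper's body (75 mm by 190 mm) begins 51 mm behind the grasp point.
Start: joints at [54.517, 30.224, 82.088, -0, 67.689, -10.227], TCP at [0.267, 0.565, 0.223] pointing down, gripper open.
Joint ranges: [-176.69, 176.69], [-43.24, 126.21], [12.49, 139.97], [-82, 262], [0, 151.66], [-163.58, 163.58]. Speed limits (degrees/s): [159.86, 159.86, 180, 180, 180, 180].

## Interface

Orientations are given as [roll, pitch, yaw] about the fixed x, y, z axes, in that order (R = Rz(yaw) Ry(pitch) Rx(roll)).
In Python, from station import readout, imaging, bot gives the robot as it stands.
- The arm moves only by the tool send_rows, never from a script. Its argument "rows" is one flat list of numbers, 7 for each row, row after row: the finger opening in m, from 0 to 0.087, then the shift along the tool's x, y, z in m, then the turn, a rotation vector about the tool's x, y, z in rad. A call has 1 to 20 rows; each row is the pose to reach, as a shift and turn from the pose commanded when the call began, along the tool's axes at that moment; what a row does not reach only later rows make up. A row lasts 1/10 s, in which the tool goes at most 50 mm and 8.59 degrees, less where a joint would pass 70% of its speed; a pose out of reach is approached as far as the arm can. A call with a gripper value outside its range is refused whole. The fingers move at their own pace and stop on an object; the grip force is fixed at half the most. Time passes only in rows, so rows that repeat a pose let the fingers close. It gives the time, the measured TCP pose, the force, the opening and the grip force at its end, in the units of the state.
- readout.get_state(): the state, without advancing time (a new reading comes with each control period).
- imaging.capture(name): name is "scene" or "top" or "wrist"; returns a dict with "frame" (420x560x3 uint8, blue, green, red), "range_z" (420x560 float32, m along the optical axis (not along the pixel's ray), 0 where there is no reading), "fx", "fy", "cx", "cy" (pixels), "dist" ([k1, k2, p1, p2, k3] as OpenCV has them; the pictures are not rectified), "R" (3x3) and "t" (3): a world point X has camera coordinates R X + t. Camera axes: x right, y down, z forward; pixel columns grow to the right and rows downward; lengths in m; the calibration is good to about 2 mm. A picture is of the moment at which its call begins.
- bot.hand_in(): hands the job in; it is judged then, once.
The state is a dict: "t": time; "qpos": joint angles; "dq": joint speeds; "tau": joint torques, N m; "position": TCP position; "ee_rot": TCP orientation; "ft_force": force on the tool from outside, world axes, zero at the start; "ft_torque": the same for the moment, N m; "opening": finger opening in m; "gripper_force": force on a finger pad.
Only numpy, scipy, OpenCV 4.12 (cv2) and the standard library are available. Lean on these libraries where they do the work, as an engineer would, in place of code of your own. Each camera call takes 0.05 s, during which the arm holds its last target. There are 200 camera calls.

## Task

Pick up the round steel rivet anvil, stand it upright on the open part of the flat steel setting plate in front of the V-stop, and let go of it. Then push it along the plate into the V until it is fully home against both bars, and keep pressing it there for a moment with about 15 N (the weight of a kilo and a half): enough that both bars feel it (at least 3 N each), never harder than 18 N on either bar. Leave it standing there centred in the V, and do not disturb the other things on the bench.

Things in the scene. Friction and masses are not known exactly. Their poses are not given: they have to be found in the camera images.
- anvil: rivet-setting anvil: a plain solid steel cylinder standing upright, 40 mm diameter, 45 mm tall, about 0.44 kg (varies), with a small shallow dish on top; starts standing on the bench. Origin: centre of its underside; z points up along its axis.
- plate: setting plate: flat grey steel plate fixed to the bench, 170 mm (its x) by 136 mm (its y) by 12 mm thick, low bolt heads in its corners. Origin: centre of its underside, on the bench; its top is at +12 mm. Its +x runs from the open part into the V: the V-stop stands on its +x half and opens towards its -x; the open part is where its own x lies between about -70 and 0 mm.
- bar_left: one of the two bright steel bars of the V-stop, fixed on the plate on its +y side: 50 mm long, 14 mm thick, 20 mm high above the plate's top. The two bars stand at 45 degrees to the plate's x, so that their inner faces make a 90 degree V with a small gap at its apex; the mouth is 82 mm wide and begins 13 mm before the seat. Origin: centre of its underside; its x runs along the bar away from the apex.
- bar_right: the other bar, on the plate's -y side, mirror image. Bars and plate are rigid, ground and oiled (friction about 0.16). A pushing finger's friction can hold the anvil hard on one bar and off the other though it looks home: they share the load when the sideways force on the tool (across the V) is near zero; easing the tool slowly 1-2 mm from side to side under load frees it.
- seat (a point): where the centre of the anvil's underside lies when the anvil touches both bars: on the plate's top, 35 mm along the plate's +x from its middle (it has the plate's axes).
- burnisher: bystander: turned dark wooden edge burnisher, 38 mm diameter, 100 mm tall, waisted, standing on the bench. Origin: centre of its underside.
- jar: bystander: squat amber glass jar with a brass lid, 54 mm diameter, 65 mm tall. Origin: centre of its underside.
- mallet: bystander: mallet with a wooden handle, about 250 mm long, lying beyond the plate. Origin: middle of its underside; it lies along its x.
There are look-alikes about, which are no part of the job. There is more than one size of the anvil; the one meant has the size given above. Several things look just like the plate: the one meant starts nearest to the robot's base.

How it is judged:
By the outcome, as a careful person would: the job done as asked, in the order asked, and still so for the second after the job is handed in, with the robot touching nothing.
It also fails if it takes over 72 s, if anything falls off the work surface, if the arm or the gripper's body presses on something with over 40 N, if the wrist force passes 120 N, or if a joint passes its speed limit or range.

## Working session

There is one attempt and no reset: what is moved stays moved. The work goes in short steps, Python scripts to look and compute and a tool call to move; the robot and the scene stay as the last step left them, time stands still between calls to the robot, and variables do not carry over. Pictures are saved under pics/ and viewed, at most 10 in all, crops included, and the job is handed in when it is done.

Besides the shell and the picture viewer there is one more tool, called after "Emit:" in YAML: its name, and indented under it one key for each argument. send_rows: Moves the arm, as the interface text tells. Its arguments: {"type":"object","properties":{"rows":{"type":"array","items":{"type":"number"}}},"required":["rows"]}

```bash
mkdir -p pics
python3 - <<'E'
from station import readout, imaging
import cv2,numpy as np
s=readout.get_state();print(s)
for n in("top","scene"):
    c=imaging.capture(n);cv2.imwrite(f"pics/{n}0.png",c["frame"]);np.savez(f"{n}0.npz",**c)
    print(n,c["fx"],c["cx"],c["cy"],c["dist"],(-np.array(c["R"]).T@c["t"]).round(3))
E
```

```text
{'t': 0.0, 'qpos': array([ 5.45177246e+01,  3.02799029e+01,  8.21559221e+01, -1.51381675e-04,
        6.76884973e+01, -1.02281708e+01]), 'dq': array([-0.03049105, -0.00879915, -0.0517972 , -0.02732015,  0.03958456,
        0.01500504]), 'tau': array([ 5.38171607e-04, -4.40034628e+01, -1.76594728e+01,  6.32765167e-02,
        5.83184778e-02, -1.65400597e-04]), 'position': array([0.26620036, 0.56467275, 0.22156416]), 'ee_rot': array([-1.79877629e+02, -2.19380262e-02,  1.54745930e+02]), 'ft_force': array([ 0.99281569, -0.04365199, -0.39189137]), 'ft_torque': array([-3.90639810e-05,  1.91079444e-02, -7.13477086e-03]), 'gripper_force': 0.0, 'opening': 0.08692178119926107}
top 487.1835165202344 276.2905162838347 210.7634690292717 [-0.14960241  0.          0.          0.          0.        ] [ 0.568 -0.061  1.105]
scene 449.6189905013192 264.60938173195217 213.38029440074877 [-0.12136737  0.          0.          0.          0.        ] [ 1.129 -0.377  0.857]
```

View pics/top0.png

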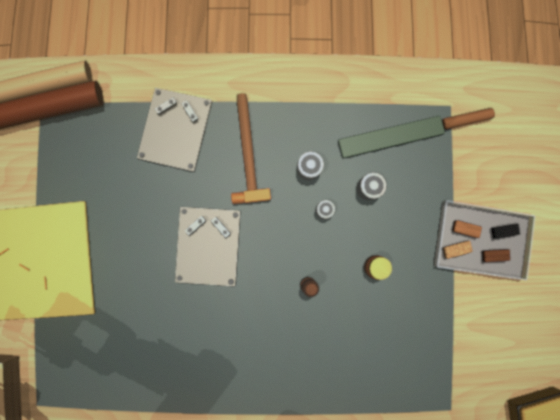

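View pics/scene0.png

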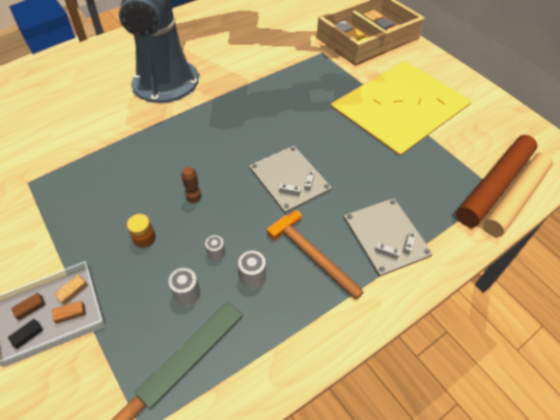

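The top view shows three anvils, at (311,165), (374,186) and (326,210). The plates are at (208,247) and (175,130), and the first is nearer the base. The jar is at (378,268), the burnisher at (310,288) and the mallet at (250,160). Next I measure sizes and positions.

```bash
cat > h.py <<'E'
import cv2,numpy as np
def ray(c,uv,z):
    K=np.array([[c["fx"],0,c["cx"]],[0,c["fy"],c["cy"]],[0,0,1]])
    p=cv2.undistortPoints(np.array(uv,float).reshape(-1,1,2),K,np.array(c["dist"])).reshape(-1,2)
    R=np.array(c["R"]);o=-R.T@np.array(c["t"]);d=np.c_[p,np.ones(len(p))]@R
    return o+d*((z-o[2])/d[:,2])[:,None]
def world(c):
    h,w=c["range_z"].shape;g=np.stack(np.meshgrid(np.arange(w),np.arange(h)),-1)
    K=np.array([[c["fx"],0,c["cx"]],[0,c["fy"],c["cy"]],[0,0,1]])
    p=cv2.undistortPoints(g.reshape(-1,1,2).astype(float),K,np.array(c["dist"])).reshape(-1,2)
    P=np.c_[p,np.ones(len(p))]*np.array(c["range_z"]).reshape(-1,1)
    return ((P-np.array(c["t"]))@np.array(c["R"])).reshape(h,w,3)
E
python3 - <<'E'
from h import *
c=dict(np.load("top0.npz"));W=world(c);F=c["frame"]
for n,(u,v) in dict(a1=(311,165),a2=(374,186),a3=(326,210)).items():
    s=W[v-22:v+23,u-22:u+23];zm=np.nanpercentile(s[...,2],97)
    m=s[...,2]>zm-0.008
    P=s[m][:,:2].astype(np.float32);(x,y),r=cv2.minEnclosingCircle(P)
    print(n,"top",zm.round(4),"c",np.round([x,y],4),"d_area",2*np.sqrt(m.sum()/np.pi)*(1.105-zm)/487, "encl",2*r, P.mean(0))
hsv=cv2.cvtColor(F,cv2.COLOR_BGR2HSV)
print(F[270,205],F[270,260])
m=(W[...,2]>0.006)&(W[...,2]<0.045);mm=np.zeros(m.shape,np.uint8);mm[195:300,165:250]=m[195:300,165:250]
g=(F.min(2)>110).astype(np.uint8);g2=np.zeros_like(g);g2[195:300,165:250]=g[195:300,165:250]
for q in(mm,g2):
    k=max(cv2.findContours(q,0,2)[0],key=cv2.contourArea)
    rc=cv2.minAreaRect(ray(c,k.reshape(-1,2),0.012)[:,:2].astype(np.float32)*1000);print("plate",rc)
b=(W[...,2]>0.022);b2=np.zeros_like(mm);b2[210:240,180:235]=b[210:240,180:235]
for k in cv2.findContours(b2,0,2)[0]:
    if cv2.contourArea(k)>15:print("bar",cv2.minAreaRect(ray(c,k.reshape(-1,2),0.032)[:,:2].astype(np.float32)*1000))
E
```

```text
a1 top 0.0652 c [ 0.6597 -0.1118] d_area 0.05567278451712062 encl 0.20901739597320557 [ 0.7232646  -0.14932947]
a2 top 0.0653 c [ 0.6309 -0.1862] d_area 0.05493519365025692 encl 0.27962031960487366 [ 0.6784784 -0.2824871]
a3 top 0.0456 c [ 0.6015 -0.1322] d_area 0.040032754413203704 encl 0.1569083034992218 [ 0.6269244  -0.18014851]
[162 180 185] [121 130 120]
plate ((545.0701293945312, 77.49859619140625), (137.3048858642578, 170.6620635986328), 86.80198669433594)
plate ((543.1867065429688, 78.40154266357422), (233.5694580078125, 190.2594451904297), 0.4162179231643677)
bar ((588.2579956054688, 46.43035888671875), (50.07061767578125, 15.049163818359375), 41.1870231628418)
bar ((591.810791015625, 102.69233703613281), (14.606451034545898, 50.527889251708984), 41.56930160522461)
```

Run:
```python
from h import *
c=dict(np.load("top0.npz"));W=world(c)
for n,(u,v,h) in dict(a1=(311,165,.065),a2=(374,186,.065),a3=(326,210,.045),jar=(378,268,.065),burn=(310,288,.1)).items():
    b=np.zeros(W.shape[:2],np.uint8);s=np.s_[v-22:v+23,u-22:u+23];b[s]=(abs(W[s][...,2]-h)<0.009)
    k=max(cv2.findContours(b,0,2)[0],key=cv2.contourArea)
    P=ray(c,k.reshape(-1,2),h)[:,:2].astype(np.float32);(x,y),r=cv2.minEnclosingCircle(P);print(n,x,y,2*r)
from station import readout
for i in range(3):print(readout.get_state()["ft_force"])
```

```text
a1 0.7243058681488037 -0.15010076761245728 0.05693265050649643
a2 0.6800469756126404 -0.2855256199836731 0.05785911902785301
a3 0.6288725733757019 -0.18478262424468994 0.03973296657204628
jar 0.5007109045982361 -0.30106320977211 0.0503707230091095
burn 0.4606392979621887 -0.14802786707878113 0.032157786190509796
[-0.5070211   0.14651436 -0.71359171]
[-0.5070211   0.14651436 -0.71359171]
[-0.5070211   0.14651436 -0.71359171]
```

```bash
cat >> h.py <<'E'
from scipy.spatial.transform import Rotation as Ro
def go(p,yaw):
    from station import readout
    s=readout.get_state();R=Ro.from_euler("xyz",s["ee_rot"],degrees=True)
    T=Ro.from_euler("xyz",[180,0,yaw],degrees=True)
    print("pos",s["position"].round(4),s["ee_rot"].round(2),"t",round(s["t"],2),"F",s["ft_force"].round(2))
    print("shift",R.inv().apply(np.array(p)-s["position"]).round(4),"turn",(R.inv()*T).as_rotvec().round(3))
E
python3 -c "
from h import *
go([0.629,-0.185,0.17],176.5)"
```

```text
pos [0.2662 0.5647 0.2217] [-1.7989e+02 -2.0000e-02  1.5474e+02] t 0.1 F [-0.51  0.15 -0.71]
shift [-0.648  -0.5232  0.0525] turn [-0.002 -0.001 -0.38 ]
```

Emit:
send_rows:
  rows: [0.065,-0.648,-0.523,0.052,0,0,-0.38,0.065,-0.648,-0.523,0.052,0,0,-0.38,0.065,-0.648,-0.523,0.052,0,0,-0.38,0.065,-0.648,-0.523,0.052,0,0,-0.38,0.065,-0.648,-0.523,0.052,0,0,-0.38,0.065,-0.648,-0.523,0.052,0,0,-0.38,0.065,-0.648,-0.523,0.052,0,0,-0.38,0.065,-0.648,-0.523,0.052,0,0,-0.38,0.065,-0.648,-0.523,0.052,0,0,-0.38,0.065,-0.648,-0.523,0.052,0,0,-0.38,0.065,-0.648,-0.523,0.052,0,0,-0.38,0.065,-0.648,-0.523,0.052,0,0,-0.38,0.065,-0.648,-0.523,0.052,0,0,-0.38,0.065,-0.648,-0.523,0.052,0,0,-0.38,0.065,-0.648,-0.523,0.052,0,0,-0.38,0.065,-0.648,-0.523,0.052,0,0,-0.38,0.065,-0.648,-0.523,0.052,0,0,-0.38,0.065,-0.648,-0.523,0.052,0,0,-0.38,0.065,-0.648,-0.523,0.052,0,0,-0.38,0.065,-0.648,-0.523,0.052,0,0,-0.38]

```text
t: 2.1
position: [0.6285, -0.1829, 0.17]
ee_rot: [179.9, -0.1, 176.5]
ft_force: [-1.0, 1.0, -0.1]
opening: 0.0648
gripper_force: 0.0
```

Run:
```python
from h import *
from station import imaging
c=imaging.capture("wrist");cv2.imwrite("pics/w1.png",c["frame"]);np.savez("w1.npz",**c)
W=world(c);m=(abs(W[...,2]-.045)<.006)&(np.hypot(W[...,0]-.629,W[...,1]+.185)<.04)
k=max(cv2.findContours(m.astype(np.uint8),0,2)[0],key=cv2.contourArea)
print(cv2.minEnclosingCircle(ray(c,k.reshape(-1,2),.045)[:,:2].astype(np.float32)),k.reshape(-1,2).mean(0))
go([0.629,-0.185,0.014],176.5)
```

```text
((0.6276251673698425, -0.1843091994524002), 0.020191125571727753) [282.3030303 200.3030303]
pos [ 0.6286 -0.1826  0.1703] [ 1.7995e+02 -9.0000e-02  1.7659e+02] t 2.15 F [-0.94  0.06 -0.4 ]
shift [-0.0008 -0.0025  0.1563] turn [ 0.001 -0.002  0.002]
```

View pics/w1.png

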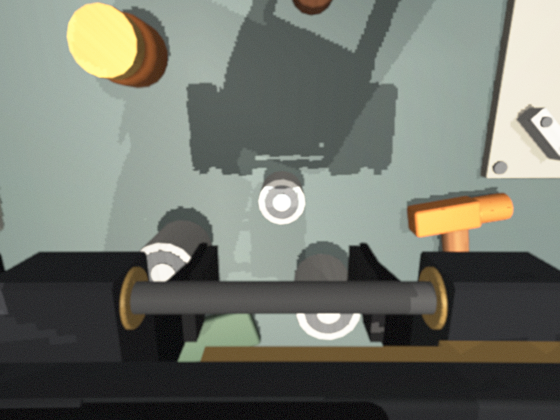

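The wrist view shows the anvil at pixel (282,201), world (0.628, -0.184), clear of the jar and the larger anvils. I go down and grip it.

Emit:
send_rows:
  rows: [0.065,0.0005,-0.002,0.04,0,0,0,0.065,0.0005,-0.002,0.08,0,0,0,0.065,0.0005,-0.002,0.11,0,0,0,0.065,0.0005,-0.002,0.13,0,0,0,0.065,0.0005,-0.002,0.145,0,0,0,0.065,0.0005,-0.002,0.156,0,0,0,0.065,0.0005,-0.002,0.156,0,0,0,0.065,0.0005,-0.002,0.156,0,0,0,0.036,0.0005,-0.002,0.156,0,0,0,0.036,0.0005,-0.002,0.156,0,0,0,0.036,0.0005,-0.002,0.156,0,0,0,0.036,0.0005,-0.002,0.156,0,0,0,0.036,0.0005,-0.002,0.156,0,0,0,0.036,0.0005,-0.002,0.156,0,0,0]

```text
t: 3.55
position: [0.6291, -0.185, 0.0151]
ee_rot: [179.9, 0.0, 176.5]
ft_force: [1.1, 6.4, 5.0]
opening: 0.0392
gripper_force: 30.0
```

Emit:
send_rows:
  rows: [0.036,0,0,-0.03,0,0,0,0.036,0,0,-0.07,0,0,0,0.036,0,0,-0.105,0,0,0,0.036,0.02,0.04,-0.105,0,0,0,0.036,0.04,0.08,-0.105,0,0,0,0.036,0.06,0.12,-0.105,0,0,0,0.036,0.08,0.16,-0.105,0,0,0,0.036,0.1,0.2,-0.105,0,0,0,0.036,0.12,0.235,-0.105,0,0,0,0.036,0.13,0.2565,-0.105,0,0,0,0.036,0.13,0.2565,-0.105,0,0,0,0.036,0.13,0.2565,-0.105,0,0,0,0.036,0.13,0.2565,-0.105,0,0,0]

```text
t: 4.85
position: [0.5156, 0.0766, 0.1192]
ee_rot: [-180.0, 0.0, 176.5]
ft_force: [-0.5, -1.1, -4.9]
opening: 0.0388
gripper_force: 30.0
```

Run:
```python
from h import *
from station import imaging
c=imaging.capture("wrist");cv2.imwrite("pics/w2.png",c["frame"]);np.savez("w2.npz",**c)
go([0.515,0.079,0.028],176.5)
```

```text
pos [0.5156 0.0765 0.1193] [-1.7996e+02  4.0000e-02  1.7645e+02] t 4.9 F [ 0.66 -0.11 -4.98]
shift [0.0009 0.0025 0.0913] turn [-0.001  0.001 -0.001]
```

View pics/w2.png

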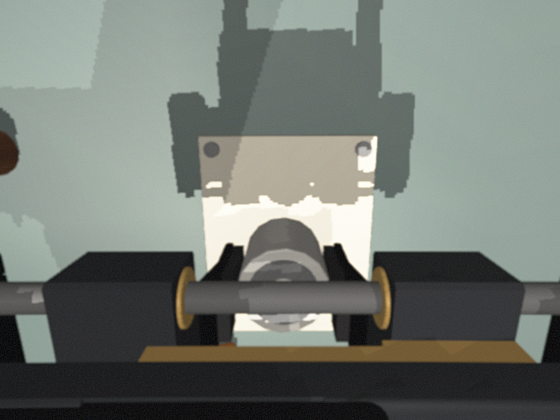

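The wrist view shows the anvil held at (285,270) over the open half, with the plate's near edge running from (200,137) to (377,137). I lower it, and check the plate axis from that edge.

Emit:
send_rows:
  rows: [0.036,0.001,0.0025,0.03,0,0,0,0.036,0.001,0.0025,0.055,0,0,0,0.036,0.001,0.0025,0.072,0,0,0,0.036,0.001,0.0025,0.08,0,0,0,0.036,0.001,0.0025,0.085,0,0,0,0.036,0.001,0.0025,0.088,0,0,0,0.036,0.001,0.0025,0.0905,0,0,0,0.036,0.001,0.0025,0.0905,0,0,0,0.036,0.001,0.0025,0.0905,0,0,0]

```text
t: 5.8
position: [0.5143, 0.0803, 0.0296]
ee_rot: [-180.0, 0.1, 176.5]
ft_force: [0.5, -0.1, -4.3]
opening: 0.0396
gripper_force: 30.0
```

Run:
```python
from h import *
c=dict(np.load("w2.npz"));F=c["frame"].astype(float)
L=[];R=[]
s=F[...,2]-F[...,0]  # plate warmer than mat
for v in range(150,215,4):
    x=np.where(s[v]>4)[0];x=x[(x>185)&(x<395)]
    if len(x)>100:L.append((x.min(),v));R.append((x.max(),v))
l,r=ray(c,L,.012),ray(c,R,.012)
for p in(l,r):
    f=np.polyfit(p[:,0],p[:,1],1);print(np.rad2deg(np.arctan(f[0])),np.polyval(f,.515),np.polyval(f,.58))
go([0.515,0.079,0.0275],176.5)
```

```text
-4.002103036667618 0.011810259417282941 0.007262619149298995
-3.781825235425508 0.14845553739352266 0.14415895129902012
pos [0.5143 0.0803 0.0296] [-1.8000e+02  7.0000e-02  1.7653e+02] t 5.8 F [ 0.5  -0.08 -4.35]
shift [-0.0008 -0.0013  0.0021] turn [-0.     0.001  0.   ]
```

Emit:
send_rows:
  rows: [0.036,0,0,0.001,0,0,0,0.036,0,0,0.002,0,0,0,0.036,0,0,0.0025,0,0,0,0.036,0,0,0.0025,0,0,0,0.036,0,0,0.0025,0,0,0]

```text
t: 6.3
position: [0.5141, 0.0803, 0.0271]
ee_rot: [180.0, 0.0, 176.5]
ft_force: [-0.9, -0.1, 3.3]
opening: 0.0396
gripper_force: 30.0
```

Emit:
send_rows:
  rows: [0.065,0,0,-0.0005,0,0,0,0.065,0,0,-0.0005,0,0,0,0.065,0,0,-0.0005,0,0,0,0.065,0,0,-0.0005,0,0,0,0.065,0,0,-0.01,0,0,0,0.065,0,0,-0.03,0,0,0,0.065,0,0,-0.055,0,0,0,0.065,0.01,0,-0.06,0,0,0,0,0.04,0,-0.06,0,0,0,0,0.06,0,-0.06,0,-0.05,0,0,0.06,0,-0.06,0,-0.05,0,0,0.06,0,-0.06,0,-0.05,0,0,0.06,0,-0.06,0,-0.05,0,0,0.06,0,-0.06,0,-0.05,0,0,0.06,0,-0.06,0,-0.05,0,0,0.06,0,-0.06,0,-0.05,0]

```text
t: 7.9
position: [0.4546, 0.0838, 0.0864]
ee_rot: [-180.0, 2.9, 176.5]
ft_force: [0.5, 0.8, -0.6]
opening: 0.0091
gripper_force: 0.0
```

Run:
```python
from h import *
from station import imaging
for n in("wrist","top"):
    c=imaging.capture(n);cv2.imwrite(f"pics/{n}3.png",c["frame"])
    W=world(c);m=(abs(W[...,2]-.057)<.006)&(np.hypot(W[...,0]-.514,W[...,1]-.08)<.03)
    ks=cv2.findContours(m.astype(np.uint8),0,2)[0]
    if ks:
        k=max(ks,key=cv2.contourArea);print(n,cv2.minEnclosingCircle(ray(c,k.reshape(-1,2),.057)[:,:2].astype(np.float32)))
from station import readout
print(readout.get_state())
```

```text
wrist ((0.5191771984100342, 0.08007096499204636), 0.015646938234567642)
top ((0.5139233469963074, 0.0796140804886818), 0.020093293860554695)
{'t': 8.0, 'qpos': array([-3.43984498e+00,  3.10080347e+01,  1.14138279e+02, -5.41300616e-03,
        3.19873213e+01, -8.99464420e+01]), 'dq': array([-0.09866173, -0.09955727,  0.22850149,  0.0238325 , -0.09063828,
       -0.04777147]), 'tau': array([-1.42401899e-02, -3.42476678e+01, -7.39459187e+00, -2.12423829e-02,
       -1.07267064e-01, -1.66008962e-03]), 'position': array([0.45425719, 0.08388015, 0.08645135]), 'ee_rot': array([-179.9995843 ,    2.8663667 ,  176.51112679]), 'ft_force': array([-0.61052702, -0.29151593,  0.31162366]), 'ft_torque': array([-0.03367486,  0.02687847, -0.02418943]), 'gripper_force': 0.0, 'opening': 0.0034066089210422045}
```

View pics/top3.png

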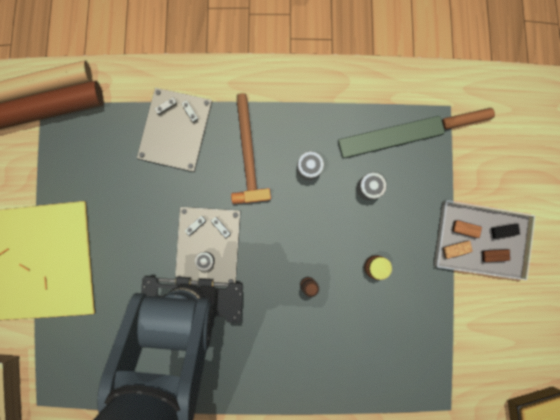

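The top view shows the anvil standing free at (205,261), world (0.514, 0.080), on the centreline, with the closed gripper behind it.

Run:
```python
from h import *
go([0.4545,0.0840,0.022],176.4)
go([0.482,0.0822,0.022],176.4)
```

```text
pos [0.4543 0.0839 0.0865] [-180.      2.87  176.51] t 8.0 F [-0.61 -0.29  0.31]
shift [0.003  0.0001 0.0644] turn [0.    0.05  0.002]
pos [0.4543 0.0839 0.0865] [-180.      2.87  176.51] t 8.0 F [-0.61 -0.29  0.31]
shift [-0.0245  0.      0.0658] turn [0.    0.05  0.002]
```

Emit:
send_rows:
  rows: [0,0.001,0,0.03,0,0,0,0,0.002,0,0.05,0,0,0,0,0.003,0,0.06,0,0,0,0,0.003,0,0.0645,0,0,0,0,0.003,0,0.0645,0,0,0,0,-0.004,0,0.065,0,0,0,0,-0.01,0,0.0653,0,0,0,0,-0.015,0,0.0655,0,0,0,0,-0.015,0,0.0655,0,0,0,0,-0.015,0,0.0655,0,0,0]

```text
t: 9.0
position: [0.4724, 0.0828, 0.0221]
ee_rot: [180.0, 2.9, 176.5]
ft_force: [0.1, -1.0, -0.1]
opening: 0.0006
gripper_force: 0.0
```

Emit:
send_rows:
  rows: [0,-0.004,0,0.0002,0,0,0,0,-0.008,0,0.0004,0,0,0,0,-0.012,0,0.0006,0,0,0,0,-0.016,0,0.0008,0,0,0,0,-0.02,0,0.001,0,0,0,0,-0.024,0,0.0012,0,0,0,0,-0.028,0,0.0014,0,0,0,0,-0.032,0,0.0016,0,0,0,0,-0.036,0,0.0018,0,0,0,0,-0.04,0,0.002,0,0,0,0,-0.044,0,0.0022,0,0,0,0,-0.048,0,0.0024,0,0,0,0,-0.052,0,0.0026,0,0,0,0,-0.055,0,0.0028,0,0,0,0,-0.058,0,0.0029,0,0,0,0,-0.061,0,0.003,0,0,0,0,-0.063,0,0.0031,0,0,0,0,-0.063,0,0.0031,0,0,0,0,-0.063,0,0.0031,0,0,0]

```text
t: 10.9
position: [0.5359, 0.0789, 0.0221]
ee_rot: [-180.0, 3.0, 176.5]
ft_force: [0.1, 0.2, -0.3]
opening: 0.0002
gripper_force: 0.1
```

Run:
```python
from h import *
from station import imaging
c=imaging.capture("scene");F=c["frame"][140:220,240:340];cv2.imwrite("pics/s4.png",cv2.resize(F,None,fx=7,fy=7,interpolation=2))
go([0.55,0.078,.022],176.4)
```

```text
pos [0.5359 0.0789 0.0221] [-180.      2.95  176.51] t 10.95 F [-0.23  0.15  0.95]
shift [-0.0141 -0.      0.0008] turn [0.    0.052 0.002]
```

View pics/s4.png

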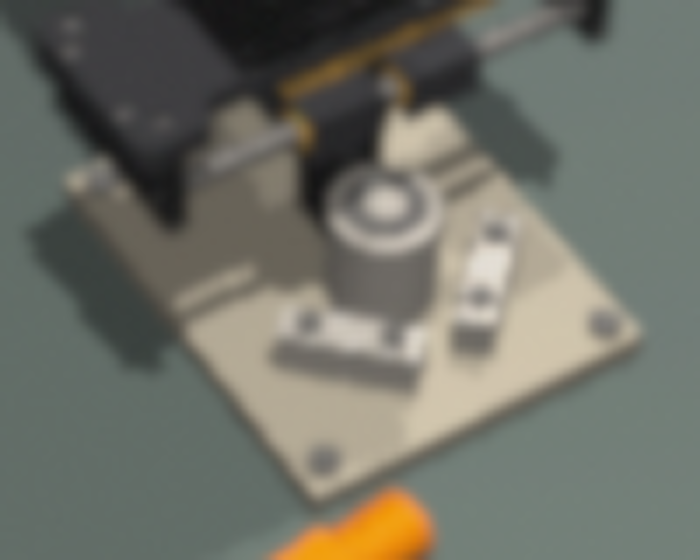

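The crop shows the anvil upright at (382,245), in front of the finger and just short of the bars. I creep on.

Emit:
send_rows:
  rows: [0,-0.002,0,0.0001,0,0,0,0,-0.004,0,0.0002,0,0,0,0,-0.006,0,0.0003,0,0,0,0,-0.008,0,0.0004,0,0,0,0,-0.009,0,0.0005,0,0,0,0,-0.01,0,0.0005,0,0,0,0,-0.01,0,0.0005,0,0,0,0,-0.01,0,0.0005,0,0,0]

```text
t: 11.75
position: [0.5454, 0.0784, 0.0219]
ee_rot: [180.0, 2.9, 176.5]
ft_force: [-0.9, 0.1, 1.2]
opening: 0.0005
gripper_force: 0.8
```

Emit:
send_rows:
  rows: [0,-0.0005,0,0,0,0,0,0,-0.001,0,0,0,0,0,0,-0.0015,0,0.0001,0,0,0,0,-0.002,0,0.0001,0,0,0,0,-0.002,0,0.0001,0,0,0,0,-0.002,0,0.0001,0,0,0]

```text
t: 12.35
position: [0.5473, 0.0782, 0.0219]
ee_rot: [-180.0, 2.9, 176.5]
ft_force: [-1.5, 0.6, 1.1]
opening: 0.0004
gripper_force: 0.9
```

Run:
```python
from h import *
from station import imaging
c=imaging.capture("top")
W=world(c);m=(abs(W[...,2]-.057)<.006)&(np.hypot(W[...,0]-.576,W[...,1]-.076)<.022)
k=max(cv2.findContours(m.astype(np.uint8),0,2)[0],key=cv2.contourArea);print(cv2.minEnclosingCircle(ray(c,k.reshape(-1,2),.057)[:,:2].astype(np.float32)))
go([0.55,0.078,.022],176.4)
```

```text
((0.583673357963562, 0.07539680600166321), 0.018510831519961357)
pos [0.5473 0.0782 0.0219] [-180.      2.88  176.51] t 12.4 F [-0.36  0.34  0.48]
shift [-0.0027 -0.0001  0.0001] turn [0.    0.05  0.002]
```

Emit:
send_rows:
  rows: [0,-0.0005,0,0,0,0,0,0,-0.001,0,0,0,0,0,0,-0.001,0,0,0,0,0,0,-0.001,0,0,0,0,0]

```text
t: 12.8
position: [0.5483, 0.0782, 0.022]
ee_rot: [-180.0, 2.9, 176.5]
ft_force: [-1.8, 0.2, 1.1]
opening: 0.0006
gripper_force: 0.8
```

Emit:
send_rows:
  rows: [0,-0.0005,0,0,0,0,0,0,-0.001,0,0.0001,0,0,0,0,-0.001,0,0.0001,0,0,0,0,-0.001,0,0.0001,0,0,0]

```text
t: 13.2
position: [0.5493, 0.0781, 0.0219]
ee_rot: [-180.0, 2.9, 176.5]
ft_force: [-1.7, -0.1, 1.6]
opening: 0.0001
gripper_force: 0.9
```

Emit:
send_rows:
  rows: [0,-0.0004,0,0,0,0,0,0,-0.0008,0,0,0,0,0,0,-0.0008,0,0,0,0,0,0,-0.0008,0,0,0,0,0]

```text
t: 13.6
position: [0.5501, 0.0781, 0.0219]
ee_rot: [-180.0, 2.9, 176.5]
ft_force: [-2.0, 0.0, 0.8]
opening: 0.0007
gripper_force: 0.8
```

Emit:
send_rows:
  rows: [0,-0.0004,0,0,0,0,0,0,-0.0006,0,0,0,0,0,0,-0.0006,0,0,0,0,0]

```text
t: 13.9
position: [0.5502, 0.0781, 0.0219]
ee_rot: [-180.0, 2.8, 176.5]
ft_force: [-1.6, 0.0, 1.3]
opening: 0.0006
gripper_force: 1.3
```

Emit:
send_rows:
  rows: [0,-0.0005,0,0,0,0,0,0,-0.0005,0,0,0,0,0,0,-0.0005,0,0,0,0,0]

```text
t: 14.2
position: [0.5503, 0.0781, 0.0219]
ee_rot: [-180.0, 2.8, 176.5]
ft_force: [-4.7, -0.3, 2.2]
opening: 0.0004
gripper_force: 2.0
```

Emit:
send_rows:
  rows: [0,-0.0005,0,0,0,0,0,0,-0.0005,0,0,0,0,0,0,-0.0005,0,0,0,0,0]

```text
t: 14.5
position: [0.5504, 0.0781, 0.0219]
ee_rot: [-180.0, 2.7, 176.5]
ft_force: [-5.5, 0.3, 2.7]
opening: 0.0004
gripper_force: 2.5
```

Emit:
send_rows:
  rows: [0,-0.0005,0,0,0,0,0,0,-0.0005,0,0,0,0,0,0,-0.0005,0,0,0,0,0]

```text
t: 14.8
position: [0.5504, 0.0781, 0.0219]
ee_rot: [-180.0, 2.7, 176.5]
ft_force: [-6.1, -0.5, 4.4]
opening: 0.0007
gripper_force: 2.8
```

Emit:
send_rows:
  rows: [0,-0.0005,0,0,0,0,0,0,-0.001,0,0,0,0,0,0,-0.0015,0,0,0,0,0,0,-0.0015,0,0,0,0,0,0,-0.0015,0,0,0,0,0]

```text
t: 15.3
position: [0.5505, 0.0781, 0.0219]
ee_rot: [-180.0, 2.5, 176.5]
ft_force: [-7.3, 0.7, 4.7]
opening: 0.0004
gripper_force: 3.7
```

Emit:
send_rows:
  rows: [0,-0.0005,0,0,0,0,0,0,-0.001,0,0,0,0,0,0,-0.001,0,0,0,0,0]

```text
t: 15.6
position: [0.5505, 0.0781, 0.0219]
ee_rot: [-180.0, 2.4, 176.5]
ft_force: [-9.6, -0.2, 7.4]
opening: 0.0003
gripper_force: 4.4
```

Emit:
send_rows:
  rows: [0,-0.0005,0,-0.0004,0,0,0,0,-0.001,0,-0.0008,0,0,0,0,-0.0015,0,-0.0012,0,0,0,0,-0.002,0,-0.0014,0,0,0,0,-0.002,0,-0.0014,0,0,0,0,-0.002,0,-0.0014,0,0,0]

```text
t: 16.2
position: [0.5505, 0.0781, 0.0221]
ee_rot: [-180.0, 2.1, 176.5]
ft_force: [-9.9, -0.6, 1.1]
opening: 0.0002
gripper_force: 4.6
```

Emit:
send_rows:
  rows: [0,0,0.0005,0,0,0,0,0,0,0.001,0,0,0,0,0,0,0.001,0,0,0,0]

```text
t: 16.5
position: [0.5506, 0.0783, 0.0221]
ee_rot: [-179.9, 2.1, 176.6]
ft_force: [-9.6, -3.6, 0.8]
opening: 0.0007
gripper_force: 4.9
```

Emit:
send_rows:
  rows: [0,0,-0.0005,0,0,0,0,0,0,-0.001,0,0,0,0,0,0,-0.0015,0,0,0,0,0,0,-0.002,0,0,0,0,0,0,-0.002,0,0,0,0]

```text
t: 17.0
position: [0.5505, 0.0779, 0.0221]
ee_rot: [179.9, 2.1, 176.5]
ft_force: [-9.6, 2.6, 0.7]
opening: 0.0005
gripper_force: 4.7
```

Emit:
send_rows:
  rows: [0,0,0.0005,0,0,0,0,0,0,0.001,0,0,0,0,0,0,0.001,0,0,0,0,0,0,0.001,0,0,0,0]

```text
t: 17.4
position: [0.5505, 0.0781, 0.0221]
ee_rot: [-180.0, 2.1, 176.5]
ft_force: [-9.9, -1.4, 0.2]
opening: 0.0007
gripper_force: 4.8
```

Emit:
send_rows:
  rows: [0,-0.0005,-0.0003,-0.0001,0,0,0,0,-0.001,-0.0005,-0.0003,0,0,0,0,-0.0015,-0.0005,-0.0005,0,0,0,0,-0.002,-0.0005,-0.0007,0,0,0,0,-0.002,-0.0005,-0.0007,0,0,0,0,-0.002,-0.0005,-0.0007,0,0,0]

```text
t: 18.0
position: [0.5506, 0.078, 0.0223]
ee_rot: [180.0, 1.9, 176.5]
ft_force: [-10.8, 1.9, -0.8]
opening: 0.0005
gripper_force: 5.6
```

Emit:
send_rows:
  rows: [0,-0.0005,0,-0.0001,0,0,0,0,-0.001,0,-0.0003,0,0,0,0,-0.001,0,-0.0003,0,0,0,0,-0.001,0,-0.0003,0,0,0]

```text
t: 18.4
position: [0.5506, 0.078, 0.0224]
ee_rot: [180.0, 1.8, 176.5]
ft_force: [-11.9, 1.1, -0.9]
opening: 0.0003
gripper_force: 6.0
```

Emit:
send_rows:
  rows: [0,-0.0005,0,0,0,0,0,0,-0.001,0,0.0001,0,0,0,0,-0.0015,0,0.0001,0,0,0,0,-0.002,0,0.0001,0,0,0,0,-0.002,0,0.0001,0,0,0]

```text
t: 18.9
position: [0.5506, 0.078, 0.0223]
ee_rot: [180.0, 1.6, 176.5]
ft_force: [-15.5, 1.4, 2.3]
opening: 0.0003
gripper_force: 7.3
```

Emit:
send_rows:
  rows: [0,0,0.0005,0,0,0,0,0,0,0.001,0,0,0,0,0,0,0.0005,0,0,0,0,0,0,0,0,0,0,0,0,0,-0.0005,0,0,0,0,0,0,-0.001,0,0,0,0,0,0,-0.0005,0,0,0,0,0,0,0,0,0,0,0,0,0,0,0,0,0,0]

```text
t: 19.8
position: [0.5506, 0.078, 0.0223]
ee_rot: [180.0, 1.6, 176.6]
ft_force: [-15.6, 1.1, 1.9]
opening: 0.0007
gripper_force: 7.3
```

Emit:
send_rows:
  rows: [0,0,0,0,0,0,0,0,0,0,0,0,0,0,0,0,0,0,0,0,0,0,0,0,0,0,0,0,0,0,0,0,0,0,0,0,0,0,0,0,0,0,0,0,0,0,0,0,0,0,0,0,0,0,0,0,0,0,0,0,0,0,0,0,0,0,0,0,0,0]

```text
t: 20.8
position: [0.5506, 0.078, 0.0222]
ee_rot: [180.0, 1.6, 176.6]
ft_force: [-14.2, 1.4, 1.2]
opening: 0.0004
gripper_force: 7.3
```

Emit:
send_rows:
  rows: [0,0,0,0,0,0,0,0,0,0,0,0,0,0,0,0,0,0,0,0,0,0,0,0,0,0,0,0,0,0,0,0,0,0,0,0,0,0,0,0,0,0,0,0,0,0,0,0,0,0,0,0,0,0,0,0,0,0,0,0,0,0,0,0,0,0,0,0,0,0]

```text
t: 21.8
position: [0.5506, 0.078, 0.0223]
ee_rot: [180.0, 1.6, 176.5]
ft_force: [-14.8, 1.3, 2.3]
opening: 0.0003
gripper_force: 7.3
```

Emit:
send_rows:
  rows: [0,0.002,0,0,0,0,0,0,0.004,0,0,0,0,0,0,0.006,0,0,0,0,0,0,0.008,0,0,0,0,0,0,0.01,0,-0.0002,0,0,0,0,0.012,0,-0.0004,0,0,0,0,0.016,0,-0.0006,0,0,0,0,0.022,0,-0.001,0,0,0,0,0.03,0,-0.0015,0,0,0,0,0.04,0,-0.002,0,0,0,0,0.055,0,-0.003,0,0,0,0,0.06,0,-0.02,0,0,0,0,0.06,0,-0.05,0,0,0,0,0.06,0,-0.09,0,0,0,0,0.06,0,-0.11,0,0,0,0,0.06,0,-0.11,0,0,0,0,0.06,0,-0.11,0,0,0]

```text
t: 23.5
position: [0.4957, 0.0809, 0.1319]
ee_rot: [-180.0, 2.9, 176.5]
ft_force: [0.1, -0.0, -0.5]
opening: 0.0004
gripper_force: 0.0
```

Run:
```python
from h import *
from station import imaging
c=imaging.capture("top")
W=world(c);m=(abs(W[...,2]-.057)<.006)&(np.hypot(W[...,0]-.58,W[...,1]-.076)<.028)
k=max(cv2.findContours(m.astype(np.uint8),0,2)[0],key=cv2.contourArea);print(cv2.minEnclosingCircle(ray(c,k.reshape(-1,2),.057)[:,:2].astype(np.float32)))
F=c["frame"];a=cv2.resize(F[190:310,160:280],(480,480),interpolation=2)
cv2.imwrite("pics/t5.png",a)
go([0.5,0.08,.12],176.4)
```

```text
((0.580437958240509, 0.0747358649969101), 0.020129024982452393)
pos [0.4952 0.0809 0.1311] [-180.      2.8   176.52] t 23.55 F [0.08 0.16 0.25]
shift [-0.0043 -0.0006  0.0114] turn [0.    0.049 0.002]
```

View pics/t5.png

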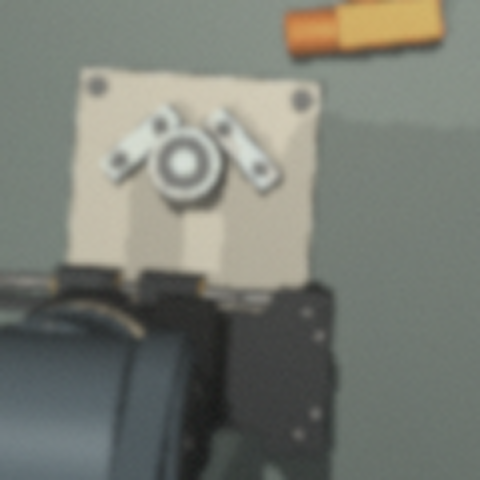

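The crop shows the anvil upright at (187,163), seated against both bars at world (0.580, 0.075). The gripper is clear of it.

```bash
python3 -c "
from station import bot
print(bot.hand_in())"
```

```text
the job is handed in; nothing more can be done
None
```

The anvil is standing upright and centred in the V against both bars, pressed there at about 15 N for roughly 2 s with near-zero sideways force. The job was handed in at about 24 s, with the gripper clear and, as far as I could see, nothing else disturbed.

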